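# Close up the tube cooler

## Task

Get the open bench cooler ready to leave standing: push its upright inner flap all the way down until it lies flat over the tubes, and only then push the hinged cover over until it is fully shut on top of it. Just push them, nothing needs picking up, and leave the racks, vials and other things on the bench where they stand.

Things in the scene. Friction and masses are not known exactly. Their poses are not given: they have to be found in the camera images.
- cooler: Bench cooler: open white plastic box, 190 (its x) x 200 (its y) x 80 mm tall, walls 8 mm, fixed. Origin at the centre of its underside on the bench, z up. Its -x side is the front, where the flap is hinged; its +x side is the back, where the cover is hinged. Both hinge axes run along its y. A tube insert fills it to 63 mm.
- flap (a joint): Angle of the flap (rad): 0 = lying flat in the cooler's mouth (its stop), about 1.57 = upright at the cooler's front, 1.75 = its stop leaning outwards. It folds down towards the back (cooler +x). Stiff friction hinge, about 0.07 N m: it stays at any angle where it is left, so it must be pushed the whole way.
- flap_hinge (a point): Middle of the flap's hinge axis, at x = -80, z = 72 mm in the cooler's frame. The axis lies in the mid-plane of the flap's 5 mm panel. The axes are the cooler's.
- flap_edge (a point): Middle of the flap's free edge, 118 mm from its hinge; moves with the flap, a plain grey plastic panel 118 mm long, 150 mm wide, 5 mm thick. Its x points from hinge to free edge, its z is the panel's face normal (up when flat, towards the front when upright).
- cover (a joint): Angle of the cover (rad): 0 = shut on the cooler's rim (its stop), about 1.57 = upright at the cooler's back, 2.0 = its stop leaning back. It closes towards the front (cooler -x). Stiff friction hinge, about 0.32 N m: it stays at any angle where it is left, so it must be pushed the whole way. It cannot shut over a standing flap.
- cover_hinge (a point): Middle of the cover's hinge axis, at x = 95, z = 82 mm in the cooler's frame. The axis lies in the cover's underside, so the cover's outer face is 12 mm from it. The axes are the cooler's.
- cover_edge (a point): Middle of the cover's free edge, 192 mm from its hinge, half-way through its thickness; moves with the cover, a flat plate 204 mm wide, 12 mm thick: grey frame, solid clear window (may be pushed on too), and a lip 60 mm wide standing 15 mm out from the free edge. Its -x points from hinge to free edge, its z is the outer face normal (up when shut, towards the back when upright).
- tube_rack: Loose red rack holding four tall capped tubes, 85 x 140 mm, 127 mm tall. Bystander. Origin at the centre of its underside, z up.
- micro_rack: Loose flat orange rack with micro tubes, 190 x 100 mm, 42 mm tall, beside the cooler. Bystander. Origin at the centre of its underside, z up.
- vial_a: Loose small capped amber vial, 24 mm across, 55 mm tall, in front of the cooler. Bystander. Origin at the centre of its underside, z up.
- vial_b: Loose small capped amber vial, 28 mm across, 50 mm tall, behind the cooler. Bystander. Origin at the centre of its underside, z up.
- timer: Loose flat white bench timer, 60 x 60 x 18 mm, beside the cooler. Bystander. Origin at the centre of its underside, z up.
- reagent: Loose amber capped reagent bottle, 66 mm across, 140 mm tall. Bystander. Origin at the centre of its underside, z up.
- beaker: Loose clear empty beaker, 70 mm across, 85 mm tall. Bystander. Origin at the centre of its underside, z up.

How it is judged:
By the outcome, as a careful person would: the job done as asked, in the order asked, and still so for the second after the job is handed in, with the robot touching nothing.
It also fails if it takes over 56 s, if anything falls off the work surface, if the arm or the gripper's body presses on something with over 40 N, if the wrist force passes 120 N, or if a joint passes its speed limit or range.

## Robot

A 6-joint arm with a two-finger parallel gripper is mounted at the origin on the work surface. World frame = base frame: x ahead of the robot, y to its left, z up, the work surface at z = 0. Lengths are in m, angles in degrees, forces in N, time in s.
With the tool pointing down it reaches from about 0.375 to 0.9 m from the base axis. Payload 3.1 kg.
Tool frame: the origin (TCP) lies at the very end of the fingers, on their centre line; the grasp point (between the pads) lies 19 mm behind it; z points along the fingers, y is the direction in which the jaws open and shut (so a half turn about z gives the same grasp; the last joint's range is limited). The gripper opens to 87 mm and grips with 3 to 60 N. Pads are 19 mm wide; open, the fingers measure 117 mm over their backs; the gripper's body (75 mm by 190 mm) begins 51 mm behind the grasp point.
Start: joints at [55.204, 30.224, 82.088, -0, 67.689, -10.227], TCP at [0.26, 0.568, 0.197] pointing down, gripper open.
Joint ranges: [-176.69, 176.69], [-43.24, 126.21], [12.49, 139.97], [-82, 262], [0, 151.66], [-163.58, 163.58]. Speed limits (degrees/s): [159.86, 159.86, 180, 180, 180, 180].

## Interface

Orientations are given as [roll, pitch, yaw] about the fixed x, y, z axes, in that order (R = Rz(yaw) Ry(pitch) Rx(roll)).
In Python, from cell import robot, cams, workorder gives the robot as it stands.
- The arm moves only by the shell command python3 -m handwheel 'ROWS'. ROWS is text: rows parted by semicolons, each of 7 numbers parted by spaces: the finger opening in cm, from 0 to 8.7, then the shift along the tool's x, y, z in cm, then the turn, a rotation vector about the tool's x, y, z in rad. In form: hand dx dy dz rx ry rz; .... A call has 1 to 5 rows; each row is the pose to reach, as a shift and turn from the pose measured when the call began, along the tool's axes at that moment; what a row does not reach only later rows make up. A row lasts 1/8 s, in which the tool goes at most 62.5 mm and 10.7 degrees, less where a joint would pass 70% of its speed; a pose out of reach is approached as far as the arm can. A call with a gripper value outside its range is refused whole. The fingers move at their own pace and stop on an object; the grip force is fixed at half the most. Time passes only in rows, so rows that repeat a pose let the fingers close. It gives the time, the measured TCP pose, the force and the opening at its end, in the units of the state.
- robot.observe(): the state, without advancing time (a new reading comes with each control period).
- cams.get_image(name): name is "scene" or "top"; returns a dict with "pixels" (400x640x3 uint8, blue, green, red), "mtx" (3x3 intrinsics, pixels), "T" (4x4, takes a point from camera to world coordinates). Camera axes: x right, y up, looking along -z (the intrinsics and any distortion apply to the point x, -y, -z); pixel columns grow to the right and rows downward; lengths in m; the calibration is good to about 2 mm. A picture is of the moment at which its call begins. There is no depth.
- workorder.sign_off(): hands the job in, once; it reports no verdict.
Trained networks look in a picture, given as the dict that the camera call returned (one of the last four; its "shot" number tells which), for a name from the list of things; names that differ only in an ending like _2 or _b are one class to them, and where a whole thing is asked for, a point or a joint stands for the part that bears it (a point fixed in the world has none). Each returns a list of dicts, best first, with "confidence" (0 to 1); they miss things now and then, are a little off and sometimes report something else, mostly with a low value. They report only what shows in the picture. A call takes as long as a camera call.
- cams.find_in(picture, thing): "rect" ([left, top, right, bottom] in pixels, round what is visible of it).
- cams.landmark_of(picture, thing): "xy" ([column, row] in pixels: a listed point, or the origin of a listed thing).
The state is a dict: "t": time; "joint_pos": joint angles; "joint_vel": joint speeds; "effort": joint torques, N m; "position": TCP position; "tool_rot": TCP orientation; "wrist_force": force on the tool from outside, world axes, zero at the start; "wrist_torque": the same for the moment, N m; "finger_gap": finger opening in m.
Only numpy, scipy, OpenCV 4.12 (cv2) and the standard library are available. Lean on these libraries where they do the work, as an engineer would, in place of code of your own. Each camera call takes 0.05 s, during which the arm holds its last target.

## Working session

There is one attempt and no reset: what is moved stays moved. The work goes in short steps, Python scripts to look and compute and a shell command to move; the robot and the scene stay as the last step left them, time stands still between calls to the robot, and variables do not carry over. Pictures are saved under pics/ and viewed, and the job is handed in when it is done.

```bash
mkdir -p pics; ls; cat > h.py <<'E'
import cv2,numpy as np
from cell import robot,cams,workorder
def px(P,im):
    T=im["T"];p=np.linalg.inv(T)@np.append(P,1);q=np.array([p[0],-p[1],-p[2]]);u=im["mtx"]@q;return u[:2]/u[2]
def ray(xy,im):
    d=np.linalg.inv(im["mtx"])@np.array([xy[0],xy[1],1.]);d=np.array([d[0],-d[1],-d[2]])
    return im["T"][:3,3],im["T"][:3,:3]@d
def onz(xy,im,z):
    o,d=ray(xy,im);return o+d*(z-o[2])/d[2]
def tri(a,ia,b,ib):
    o1,d1=ray(a,ia);o2,d2=ray(b,ib)
    s=np.linalg.lstsq(np.c_[d1,-d2],o2-o1,rcond=None)[0]
    p,q=o1+d1*s[0],o2+d2*s[1];return (p+q)/2,np.linalg.norm(p-q)
E
python3 - <<'E'
from h import *
np.set_printoptions(precision=3,suppress=True)
a=cams.get_image("scene");b=cams.get_image("top")
print(a.keys())
for n,i in(("scene",a),("top",b)):
    cv2.imwrite(f"pics/{n}0.png",i["pixels"]);print(n,i["T"],i["mtx"])
for t in "cooler flap_hinge flap_edge cover_hinge cover_edge tube_rack micro_rack vial_a vial_b timer reagent beaker".split():
    A=cams.landmark_of(a,t);B=cams.landmark_of(b,t)
    print(t,[(np.round(x["xy"]),round(x["confidence"],2)) for x in A[:3]],[(np.round(x["xy"]),round(x["confidence"],2)) for x in B[:3]])
    if A and B: print("   ",*tri(A[0]["xy"],a,B[0]["xy"],b))
print(robot.observe())
E
```

```text
pics
dict_keys(['pixels', 'mtx', 'T', 'shot'])
scene [[ 0.652 -0.513  0.559  1.22 ]
 [ 0.758  0.428 -0.491 -0.555]
 [ 0.012  0.744  0.668  0.855]
 [ 0.     0.     0.     1.   ]] [[395.817   0.    322.641]
 [  0.    395.817 202.81 ]
 [  0.      0.      1.   ]]
top [[-0.026  0.995 -0.1    0.453]
 [-1.    -0.026 -0.001 -0.007]
 [-0.003  0.1    0.995  1.346]
 [ 0.     0.     0.     1.   ]] [[509.235   0.    311.706]
 [  0.    509.235 206.726]
 [  0.      0.      1.   ]]
cooler [(array([315., 209.]), 0.93), (array([425., 184.]), 0.71)] [(array([300., 237.]), 0.72)]
    [0.511 0.03  0.002] 0.007762131755938047
flap_hinge [(array([321., 177.]), 0.67), (array([281., 172.]), 0.44)] [(array([270., 252.]), 0.56)]
    [0.469 0.099 0.072] 0.002787621365388916
flap_edge [(array([322., 146.]), 0.97)] [(array([266., 252.]), 0.69)]
    [0.469 0.099 0.188] 0.00030706379986711536
cover_hinge [] [(array([338., 221.]), 0.74)]
cover_edge [(array([281., 168.]), 0.59)] [(array([366., 202.]), 0.73)]
    [ 0.568 -0.121  0.27 ] 0.001150776458667032
tube_rack [(array([427., 183.]), 0.89), (array([284., 168.]), 
[... 447 characters left out ...]
, (array([292., 210.]), 0.17)] [(array([474., 187.]), 0.93)]
    [ 0.629 -0.442 -0.002] 0.004707150552611626
beaker [(array([378., 153.]), 0.93)] [(array([150., 269.]), 0.86), (array([154., 184.]), 0.6)]
    [0.431 0.417 0.003] 0.011998124347971421
{'t': 1.3, 'joint_pos': array([ 55.204,  30.223,  82.088,   0.   ,  67.688, -10.228]), 'joint_vel': array([ 0.007,  0.012,  0.048, -0.082, -0.047, -0.028]), 'effort': array([  0.   , -44.002, -17.698,   0.063,   0.051,  -0.   ]), 'position': array([0.26 , 0.568, 0.197]), 'tool_rot': array([179.999,  -0.   , 155.432]), 'wrist_force': array([-0.195,  0.158, -0.062]), 'wrist_torque': array([-0.039, -0.039,  0.028]), 'finger_gap': 0.08709895349431204}
```

View pics/scene0.png

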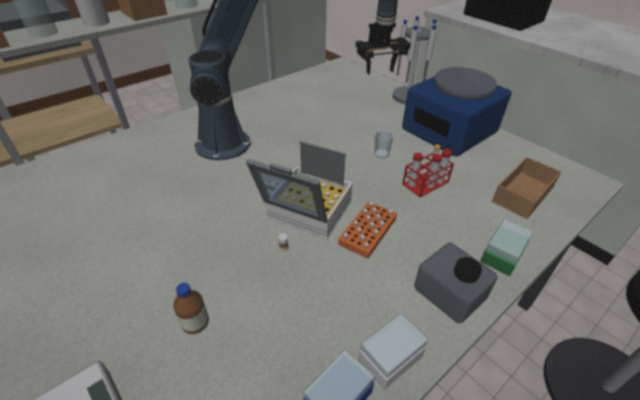

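View pics/top0.png

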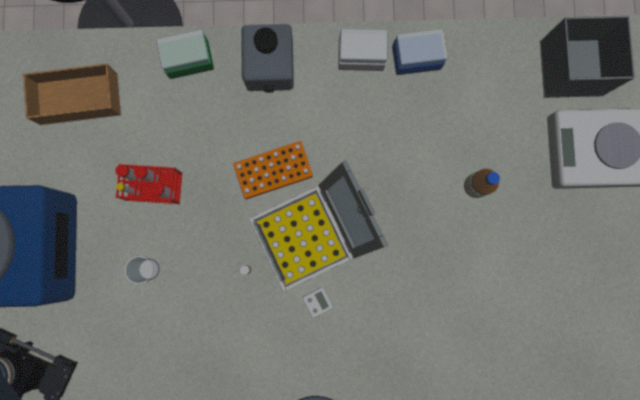

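The scene view shows the cooler at about (310,195), with the flap upright at (322,163) and the cover leaning back at (290,190). In the top view the cooler is at (300,237). The flap is on its left edge at about (268,252) and the cover is on its right at (355,208). vial_a is at (245,269) and the timer is at (317,302). I'll fit the cooler pose next.

```bash
python3 - <<'E'
from h import *
a=cams.get_image("scene");b=cams.get_image("top")
cv2.imwrite("pics/sc1.png",cv2.resize(a["pixels"][120:270,220:420],None,fx=4,fy=4,interpolation=cv2.INTER_CUBIC))
cv2.imwrite("pics/tc1.png",cv2.resize(b["pixels"][150:300,220:400],None,fx=4,fy=4,interpolation=cv2.INTER_CUBIC))
E
```

```text
(no output)
```

View pics/sc1.png

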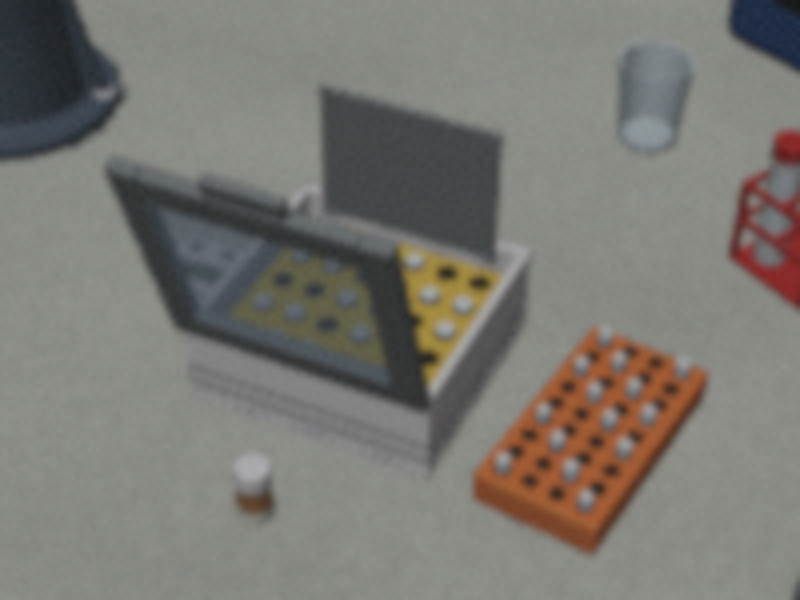

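View pics/tc1.png

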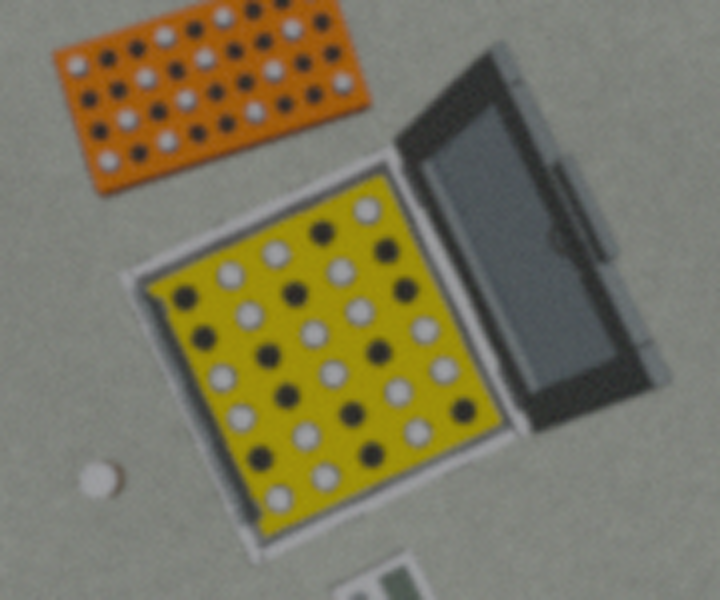

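```bash
cat > fit.py <<'E'
from h import *
from scipy.optimize import least_squares
def cpt(p,P):
    c,s=np.cos(p[2]),np.sin(p[2]);P=np.asarray(P)/1000
    return np.array([p[0]+c*P[0]-s*P[1],p[1]+s*P[0]+c*P[1],P[2]])
def flap(th,L,y,n=0): # along L, normal n (mm)
    return [-80+L*np.cos(th)-n*np.sin(th),y,72+L*np.sin(th)+n*np.cos(th)]
def cover(th,L,y,n=0):
    return [95-L*np.cos(th)+n*np.sin(th),y,82+L*np.sin(th)+n*np.cos(th)]
E
python3 - <<'E'
from fit import *
np.set_printoptions(precision=4,suppress=True)
a=cams.get_image("scene");b=cams.get_image("top")
S=lambda u,v:np.array([220+u/4-.4,120+v/4-.4]);T=lambda u,v:np.array([220+u/4-.4,150+v/4-.4])
R=[((-95,100,80),T(127,275),b),((95,100,80),T(388,152),b),((-95,-100,80),T(262,558),b),((95,-100,80),T(525,432),b),
((95,100,0),S(430,472),a),((-95,100,80),S(528,250),a)]
F=[(75,118,S(500,135),a),(-75,118,S(322,90),a)]
C=[(102,192,12,T(505,42),b),(-102,192,12,T(672,380),b),(-102,192,0,S(110,165),a),(102,192,0,S(390,258),a)]
def res(p):
    r=[px(cpt(p,P),i)-q for P,q,i in R]
    r+=[px(cpt(p,flap(p[3],L,y)),i)-q for y,L,q,i in F]
    r+=[px(cpt(p,cover(p[4],L,y,n)),i)-q for y,L,n,q,i in C]
    return np.concatenate(r)
f=least_squares(res,[.51,.03,-1.13,1.57,1.75],loss="soft_l1")
p=f.x;print(p,np.degrees(p[2]));print(res(p).reshape(-1,2))
np.save("p.npy",p)
for t,z in(("vial_a",.055),("vial_b",.05),("timer",0.018)):
    pass
print("vial_a",onz((244.5,269.5),b,.055),"vial_b",onz(S(253,468),a,.05),"timer",onz((317,302),b,.018))
ra=[cams.find_in(b,"reagent"),cams.find_in(b,"timer"),cams.find_in(a,"vial_b"),cams.find_in(b,"vial_a")]
for r in ra: print([(np.round(x["rect"]),x["confidence"]) for x in r])
c,s=np.cos(p[2]),np.sin(p[2])
for n,w in(("vial_a",onz((244.5,269.5),b,.055)),("vial_b",onz(S(253,468),a,.05)),("timer",onz((317,302),b,.018))):
    d=w[:2]-p[:2];print(n,"in cooler",c*d[0]+s*d[1],-s*d[0]+c*d[1])
E
```

```text
[ 0.5028  0.0254 -1.1507  1.5242  1.8867] -65.93179031209687
[[-2.9411 -0.0532]
 [ 0.5446 -1.8944]
 [-2.5254  2.4336]
 [ 1.2531  0.4289]
 [-0.3137  1.3707]
 [ 1.193  -0.8599]
 [ 0.0103  0.162 ]
 [-0.9263 -1.1584]
 [ 1.1559 -1.0602]
 [ 1.421  -0.1626]
 [-0.1418 -2.8443]
 [ 2.1069 -3.9964]]
vial_a [0.4284 0.1677 0.055 ] vial_b [ 0.582  -0.1393  0.05  ] timer [ 0.3399 -0.0128  0.018 ]
[(array([461., 170., 498., 195.]), 0.74)]
[(array([304., 290., 334., 316.]), 0.56), (array([250., 156., 388., 290.]), 0.28)]
[(array([276., 233., 290., 252.]), 0.73)]
[(array([241., 266., 250., 277.]), 0.63)]
vial_a in cooler -0.16020472447712716 -0.009923650190967734
vial_b in cooler 0.1827413171854726 0.005109404390828048
timer in cooler -0.031532870170543834 -0.16427722066216116
```

```bash
cat > st.py <<'E'
from fit import *
import sys
from scipy.spatial.transform import Rotation as Ro
np.set_printoptions(precision=2,suppress=True)
p=np.load("p.npy");s=robot.observe()
R=Ro.from_euler("xyz",s["tool_rot"],degrees=True)
c,sn=np.cos(p[2]),np.sin(p[2])
def incool(w): d=w[:2]-p[:2];return np.array([c*d[0]+sn*d[1],-sn*d[0]+c*d[1],w[2]])*1000
print("t",s["t"],"TCP cooler mm",incool(s["position"]),"rot",s["tool_rot"],"F",s["wrist_force"],"gap",s["finger_gap"])
Rt=Ro.from_euler("xyz",[180,0,np.degrees(p[2])+180],degrees=True)
print("rotvec to aligned",(R.inv()*Rt).as_rotvec())
v=list(map(float,sys.argv[1:]))
for i in range(0,len(v),3):
    w=cpt(p,v[i:i+3]);print(v[i:i+3],"-> tool cm",R.inv().apply(w-s["position"])*100)
E
python3 st.py -130 0 220 -130 0 165
```

```text
t 1.7 TCP cooler mm [-594.85   -0.39  197.37] rot [180.     0.   155.43] F [-0.8  -1.34 -0.2 ] gap 0.08698316521086585
rotvec to aligned [0.   0.   0.72]
[-130.0, 0.0, 220.0] -> tool cm [-34.91 -30.69  -2.26]
[-130.0, 0.0, 165.0] -> tool cm [-34.91 -30.69   3.24]
```

```bash
python3 -m handwheel '0 -4.5 -4 -2.3 0 0 0.15; 0 -9 -8 -2.3 0 0 0.3; 0 -13.5 -12 -2.3 0 0 0.45; 0 -18 -16 -2.3 0 0 0.6; 0 -22.5 -20 -2.3 0 0 0.72'; python3 st.py -130 0 220 -130 0 165
```

```text
t: 2.33
position: [0.3821, 0.2914, 0.2207]
tool_rot: [179.9, 0.0, 114.0]
wrist_force: [0.8, 0.2, 0.3]
finger_gap: 0.045
t 2.325 TCP cooler mm [-292.01   -1.74  220.69] rot [179.93   0.01 113.97] F [0.76 0.2  0.3 ] gap 0.04498132165342262
rotvec to aligned [ 0.  0. -0.]
[-130.0, 0.0, 220.0] -> tool cm [-16.2    0.2    0.07]
[-130.0, 0.0, 165.0] -> tool cm [-16.2    0.2    5.57]
```

```bash
python3 -m handwheel '0 -5.5 0.2 0 0 0 0; 0 -11 0.2 0 0 0 0; 0 -16 0.2 1 0 0 0; 0 -16 0.2 5 0 0 0; 0 -16 0.2 5 0 0 0'; python3 st.py; python3 - <<'E'
from h import *
for n in("scene","top"):
    i=cams.get_image(n);u,v=(220,90) if n=="scene" else (220,150)
    cv2.imwrite(f"pics/{n}2.png",cv2.resize(i["pixels"][v:v+150,u:u+200],None,fx=4,fy=4,interpolation=cv2.INTER_CUBIC))
E
```

```text
t: 2.95
position: [0.4468, 0.1451, 0.1689]
tool_rot: [-179.7, -0.1, 113.9]
wrist_force: [-0.2, 0.6, 1.0]
finger_gap: 0.0017
t 2.95 TCP cooler mm [-132.09   -2.33  168.89] rot [-179.71   -0.13  113.87] F [-0.25  0.64  1.03] gap 0.0016597719670993895
rotvec to aligned [-0. -0. -0.]
```

View pics/scene2.png

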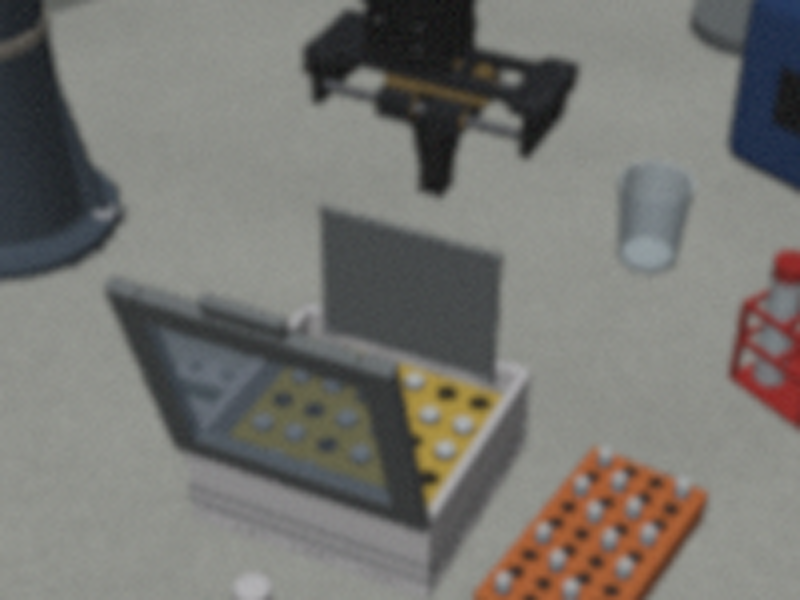

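View pics/top2.png

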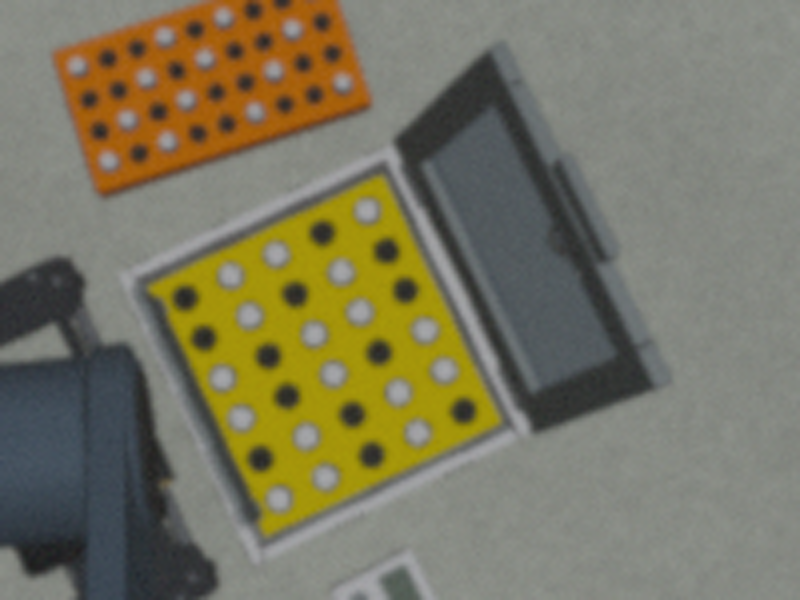

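```bash
python3 -m handwheel '0 -3 0.2 0.4 0 0 0; 0 -5 0.2 0.6 0 0 0; 0 -7.2 0.2 0.9 0 0 0; 0 -8.7 0.2 1.6 0 0 0; 0 -10 0.2 2.4 0 0 0'; python3 st.py -10 0 120 2 0 90 3 0 74 3 0 70
```

```text
t: 3.68
position: [0.497, 0.0497, 0.1552]
tool_rot: [179.6, 1.0, 114.5]
wrist_force: [-9.1, -22.6, 44.2]
finger_gap: 0.0003
t 3.675 TCP cooler mm [-24.56   4.6  155.17] rot [179.61   1.04 114.48] F [ -9.06 -22.64  44.21] gap 0.0003330364694747092
rotvec to aligned [0.01 0.02 0.01]
[-10.0, 0.0, 120.0] -> tool cm [-1.39 -0.49  3.54]
[2.0, 0.0, 90.0] -> tool cm [-2.53 -0.52  6.56]
[3.0, 0.0, 74.0] -> tool cm [-2.6  -0.54  8.16]
[3.0, 0.0, 70.0] -> tool cm [-2.6  -0.54  8.56]
```

```bash
python3 - <<'E'
from h import *
for n in("scene","top"):
    i=cams.get_image(n);u,v=(220,90) if n=="scene" else (220,150)
    cv2.imwrite(f"pics/{n}3.png",cv2.resize(i["pixels"][v:v+150,u:u+200],None,fx=4,fy=4,interpolation=cv2.INTER_CUBIC))
E
python3 st.py
```

```text
t 3.775 TCP cooler mm [-23.02   4.54 154.77] rot [179.61   1.13 114.4 ] F [ -6.03 -21.39  37.12] gap 0.0004137663760428312
rotvec to aligned [0.01 0.02 0.01]
```

View pics/scene3.png

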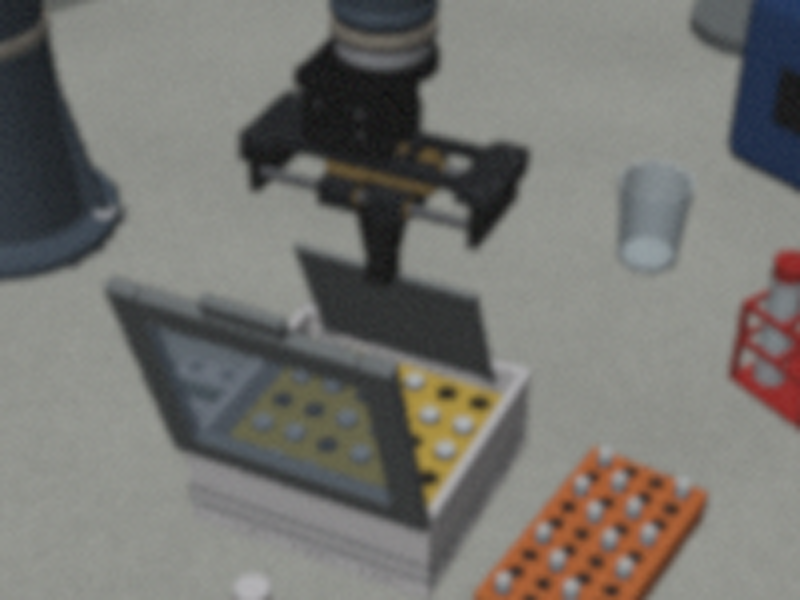

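View pics/top3.png

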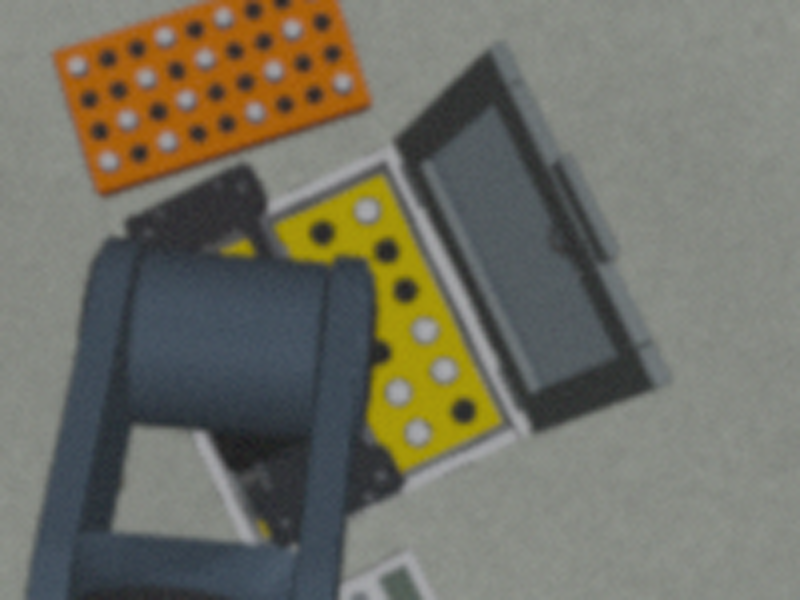

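```bash
python3 - <<'E'
from fit import *
p=np.load("p.npy");a=cams.get_image("scene");s=robot.observe()
f=lambda q:np.round((q-[220,90])*4)
print("TCP",f(px(s["position"],a)))
for d in(40,50,60,65,70,75):
    t=np.radians(d);print(d,[f(px(cpt(p,flap(t,118,y,-2.5)),a)) for y in(-75,75)],"mid", f(px(cpt(p,flap(t,118,5,2.5)),a)))
cv2.imwrite("pics/s4.png",cv2.resize(a["pixels"][110:190,270:370],None,fx=8,fy=8,interpolation=cv2.INTER_CUBIC))
E
```

```text
TCP [381. 305.]
40 [array([264., 312.]), array([448., 368.])] mid [362. 334.]
50 [array([272., 285.]), array([457., 340.])] mid [371. 308.]
60 [array([282., 260.]), array([467., 314.])] mid [382. 282.]
65 [array([288., 248.]), array([472., 301.])] mid [387. 271.]
70 [array([294., 237.]), array([478., 290.])] mid [393. 260.]
75 [array([300., 227.]), array([483., 279.])] mid [399. 249.]
```

View pics/s4.png

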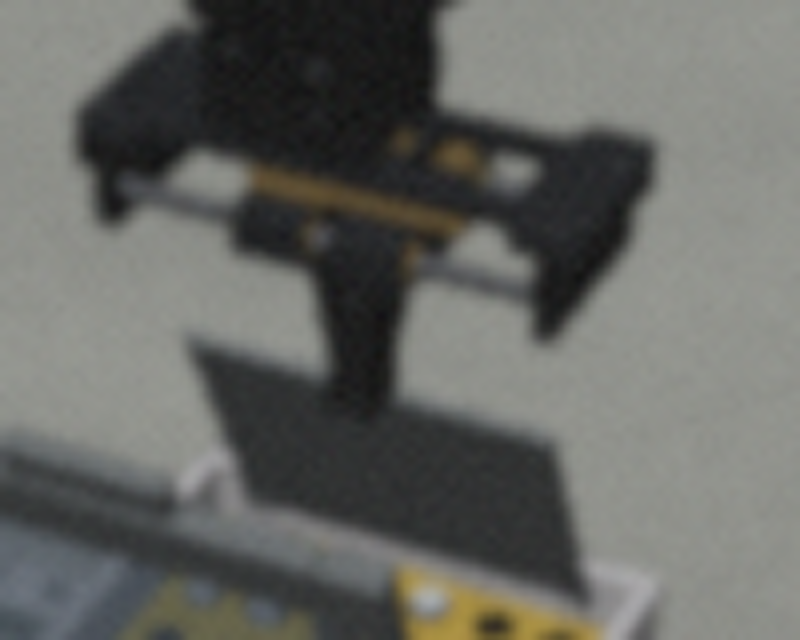

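```bash
python3 - <<'E'
from fit import *
p=np.load("p.npy");a=cams.get_image("scene");b=cams.get_image("top")
print((px([.4468,.1451,.1689],a)-[220,90])*4)
i=cv2.imread("pics/scene2.png");cv2.imwrite("pics/s5.png",cv2.resize(i[120:220,380:500],None,fx=6,fy=6))
E
python3 -m handwheel '0 0 0 -1 0 0 0; 0 0.5 0 -3 0 0 0; 0 0.5 0 -4 0 0 0; 0 0.5 0 -4 0 0 0'
python3 - <<'E'
from fit import *
a=cams.get_image("scene")
cv2.imwrite("pics/s6.png",cv2.resize(a["pixels"][100:190,260:370],None,fx=7,fy=7,interpolation=cv2.INTER_CUBIC))
s=robot.observe();print((px(s["position"],a)-[260,100])*7)
E
python3 st.py
```

```text
[434.48740412 212.90708648]
t: 4.42
position: [0.4953, 0.0548, 0.1962]
tool_rot: [179.4, 1.2, 114.5]
wrist_force: [-0.9, 0.3, 0.3]
finger_gap: 0.0002
[393.98357399 375.77234286]
t 4.475 TCP cooler mm [-29.98   4.53 195.34] rot [179.53   1.13 114.46] F [-0.35  0.04  0.12] gap 0.0004394362021863345
rotvec to aligned [0.01 0.02 0.01]
```

View pics/s5.png

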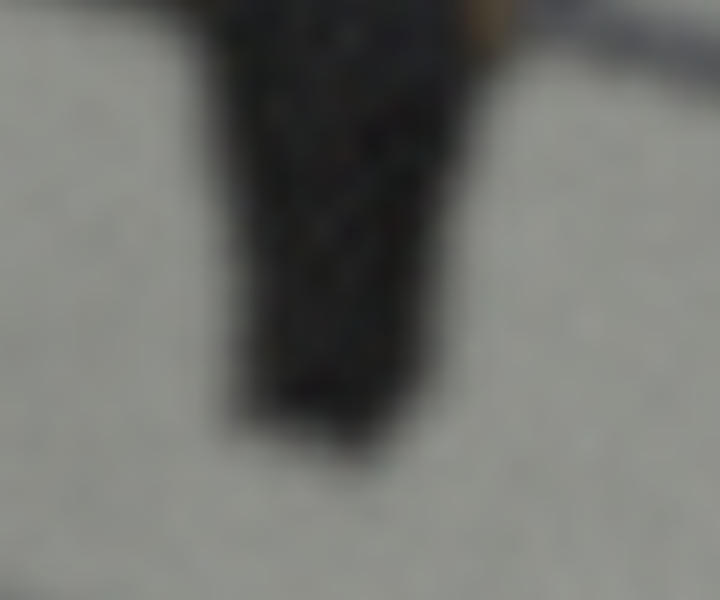

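View pics/s6.png

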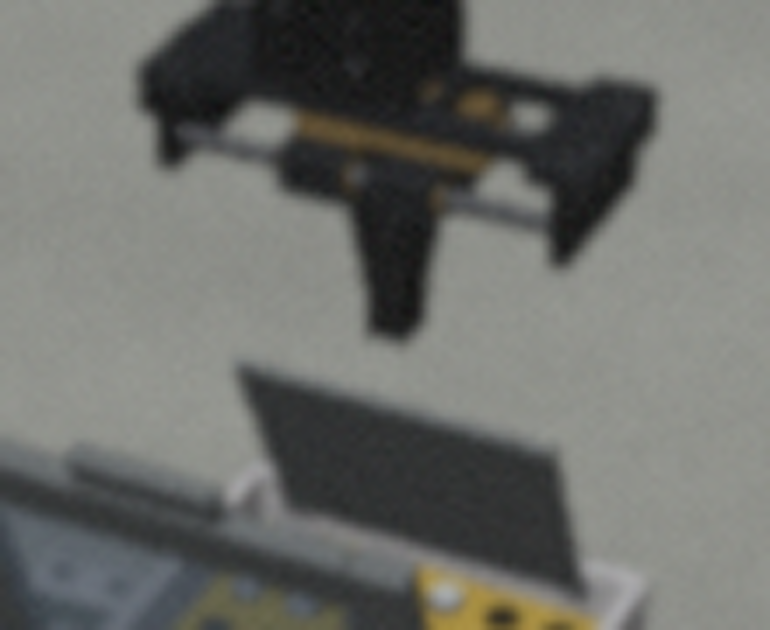

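The reported TCP projects about 5 px (16 mm) below the visible fingertip. The finger therefore slid over the flap's edge and pressed on top of it. I'll go back behind the flap, lower this time, and push more slowly.

```bash
python3 -m handwheel '0 2.5 -0.5 0 0 0 0; 0 5 -0.5 0 0 0 0; 0 5 -0.5 2 0 0 0; 0 5 -0.5 4 0 0 0; 0 5 -0.5 5.5 0 0 0'
python3 st.py -30 0 128 -8 0 104; python3 - <<'E'
from fit import *
a=cams.get_image("scene")
cv2.imwrite("pics/s7.png",cv2.resize(a["pixels"][100:190,260:370],None,fx=7,fy=7,interpolation=cv2.INTER_CUBIC))
s=robot.observe();print((px(s["position"],a)-[260,100])*7)
E
```

```text
t: 5.1
position: [0.4693, 0.0975, 0.1377]
tool_rot: [179.7, 1.1, 114.5]
wrist_force: [-0.6, 0.1, -0.3]
finger_gap: 0.0003
t 5.1 TCP cooler mm [-79.43  -1.15 137.68] rot [179.67   1.06 114.5 ] F [-0.59  0.11 -0.3 ] gap 0.0002845325349565324
rotvec to aligned [0.01 0.02 0.01]
[-30.0, 0.0, 128.0] -> tool cm [-4.92  0.07  1.06]
[-8.0, 0.0, 104.0] -> tool cm [-7.08  0.04  3.5 ]
[429.40932992 424.40643986]
```

View pics/s7.png

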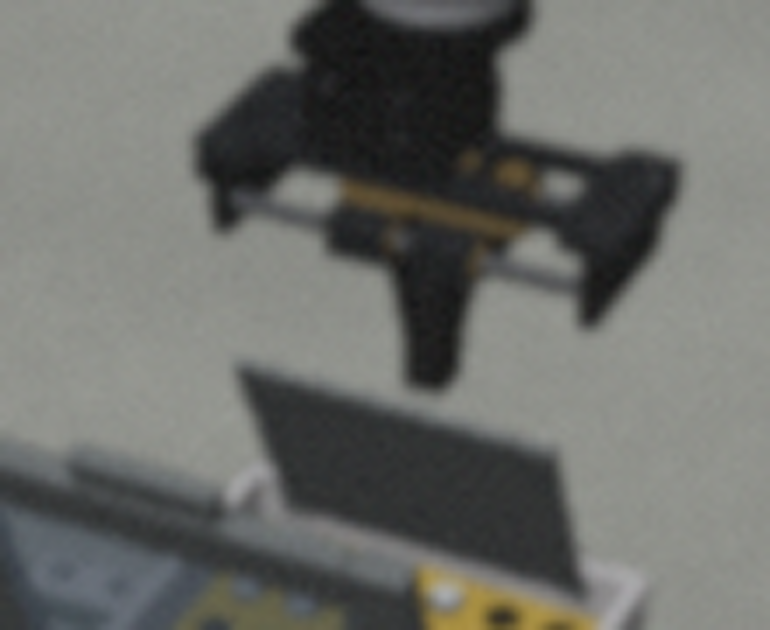

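```bash
python3 -m handwheel '0 -1.5 0 0.3 0 0.02 0; 0 -3 0 0.5 0 0.02 0; 0 -4 0 0.8 0 0.02 0; 0 -5 0 1.2 0 0.02 0; 0 -5.8 0 1.9 0 0.02 0'
python3 st.py -8 0 104 2 0 81 6 0 56 ; python3 - <<'E'
from fit import *
a=cams.get_image("scene")
cv2.imwrite("pics/s8.png",cv2.resize(a["pixels"][100:190,260:370],None,fx=7,fy=7,interpolation=cv2.INTER_CUBIC))
s=robot.observe();print((px(s["position"],a)-[260,100])*7)
E
```

```text
t: 5.78
position: [0.4928, 0.0437, 0.1182]
tool_rot: [179.8, -0.1, 114.5]
wrist_force: [-0.1, 0.7, 0.6]
finger_gap: 0.0005
t 5.775 TCP cooler mm [-20.7   -1.62 118.18] rot [179.8   -0.13 114.48] F [-0.07  0.7   0.6 ] gap 0.0004584700483199802
rotvec to aligned [ 0.   -0.    0.01]
[-8.0, 0.0, 104.0] -> tool cm [-1.27  0.15  1.42]
[2.0, 0.0, 81.0] -> tool cm [-2.28  0.13  3.71]
[6.0, 0.0, 56.0] -> tool cm [-2.69  0.12  6.21]
[370.40952741 533.77486206]
```

View pics/s8.png

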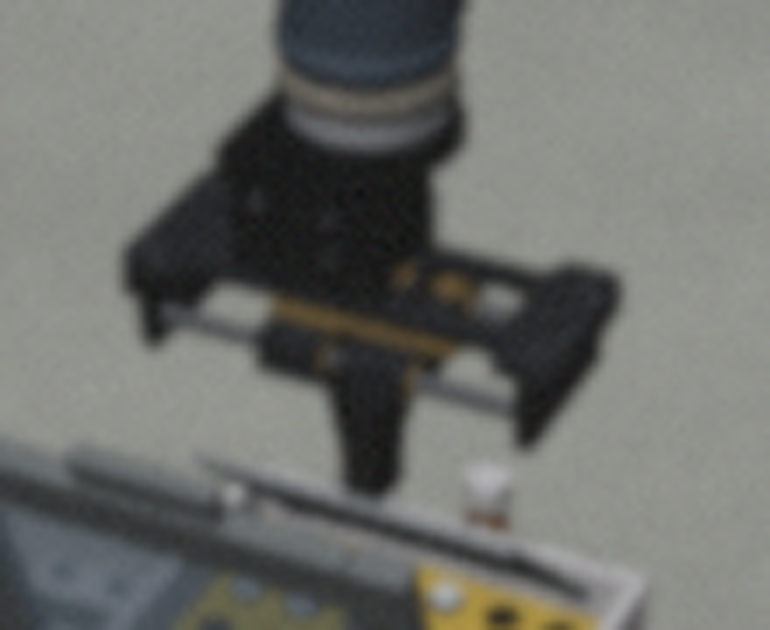

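The flap has folded to about 35°, and its edge now runs from (200,460) to (590,590). The contact force is light, so I'll continue down.

```bash
python3 -m handwheel '0 -1.3 0.1 1.2 0 0 0; 0 -1.9 0.1 2.4 0 0 0; 0 -2.4 0.1 3.7 0 0 0; 0 -2.7 0.1 4.8 0 0 0; 0 -2.7 0.1 5.6 0 0 0'
python3 st.py 6 0 56
```

```text
t: 6.45
position: [0.505, 0.0189, 0.0604]
tool_rot: [179.9, -0.1, 114.5]
wrist_force: [-0.8, -0.1, 0.3]
finger_gap: 0.0004
t 6.45 TCP cooler mm [ 6.91 -0.62 60.37] rot [179.88  -0.15 114.45] F [-0.77 -0.11  0.3 ] gap 0.0003932384747536416
rotvec to aligned [ 0.   -0.    0.01]
[6.0, 0.0, 56.0] -> tool cm [0.09 0.06 0.44]
```

```bash
python3 -m handwheel '0 -0.5 0 0.3 0 0 0; 0 -1 0 0.5 0 0 0; 0 -1.5 0 0.5 0 0 0'; python3 st.py;  python3 -m handwheel '0 0 0 0.2 0 0 0; 0 0 0 0.4 0 0 0'; python3 st.py
```

```text
t: 6.82
position: [0.5115, 0.0049, 0.0554]
tool_rot: [179.9, -0.1, 114.5]
wrist_force: [0.3, -0.6, 0.4]
finger_gap: 0.0006
t 6.825 TCP cooler mm [22.29 -0.36 55.4 ] rot [179.87  -0.13 114.46] F [ 0.29 -0.56  0.36] gap 0.0005910819166110306
rotvec to aligned [ 0.   -0.    0.01]
t: 7.08
position: [0.5118, 0.0048, 0.0516]
tool_rot: [179.8, -0.1, 114.4]
wrist_force: [-0.2, -0.6, -0.1]
finger_gap: 0.0004
t 7.075 TCP cooler mm [22.55 -0.18 51.56] rot [179.83  -0.11 114.45] F [-0.21 -0.62 -0.12] gap 0.0003713775208962333
rotvec to aligned [ 0.   -0.    0.01]
```

```bash
python3 - <<'E'
from fit import *
a=cams.get_image("scene")
cv2.imwrite("pics/s9.png",cv2.resize(a["pixels"][110:200,260:370],None,fx=7,fy=7,interpolation=cv2.INTER_CUBIC))
E
python3 -m handwheel '0 0 0 0.2 0 0 0; 0 0 0 0.4 0 0 0'; python3 st.py
```

```text
t: 7.38
position: [0.5116, 0.005, 0.0491]
tool_rot: [179.8, -0.1, 114.5]
wrist_force: [-5.1, 1.2, 28.2]
finger_gap: 0.0003
t 7.375 TCP cooler mm [22.26 -0.27 49.08] rot [179.85  -0.11 114.48] F [-5.09  1.19 28.23] gap 0.00027227902963088797
rotvec to aligned [ 0.   -0.    0.01]
```

View pics/s9.png

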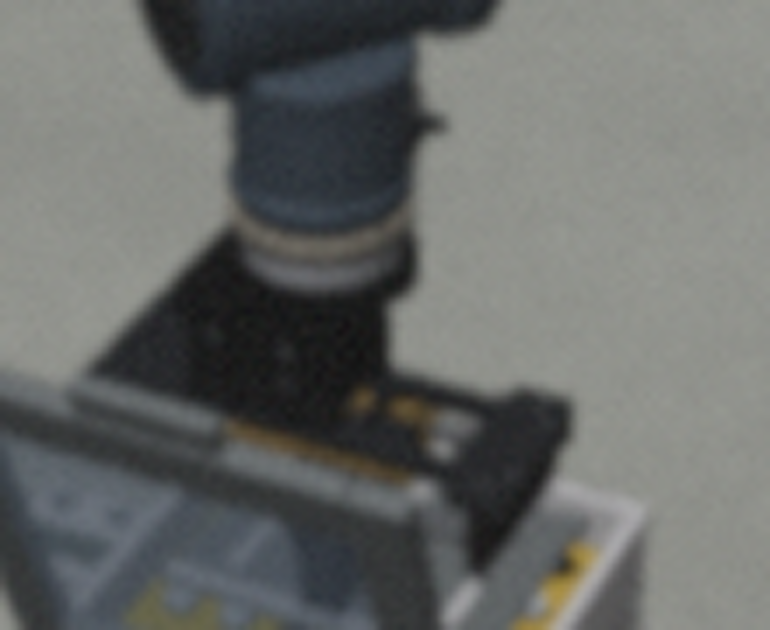

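```bash
python3 -m handwheel '0 0 0 -0.5 0 0 0; 0 0 0 -4 0 0 0; 0 3 0 -9 0 0 0;0 8 0 -13 0 0 0; 0 14 0 -15 0 0 0'; python3 st.py; python3 -m handwheel '0 6 0 -2 0 0 0; 0 10 0 -2 0 0 0'; python3 st.py
python3 - <<'E'
from fit import *
for n in("scene","top"):
    i=cams.get_image(n);u,v=(220,120) if n=="scene" else (220,150)
    cv2.imwrite(f"pics/{n}10.png",cv2.resize(i["pixels"][v:v+150,u:u+200],None,fx=4,fy=4,interpolation=cv2.INTER_CUBIC))
E
```

```text
t: 8.0
position: [0.4551, 0.131, 0.2008]
tool_rot: [179.6, -0.0, 114.4]
wrist_force: [0.8, 0.2, 0.4]
finger_gap: 0.0008
t 8.0 TCP cooler mm [-115.81   -0.45  200.77] rot [179.61  -0.02 114.36] F [0.76 0.19 0.43] gap 0.0007974531261164434
rotvec to aligned [ 0.01 -0.    0.01]
t: 8.25
position: [0.4132, 0.2243, 0.2225]
tool_rot: [179.4, -0.0, 114.4]
wrist_force: [1.2, -1.1, -0.1]
finger_gap: 0.0005
t 8.25 TCP cooler mm [-218.08   -0.65  222.48] rot [179.4   -0.01 114.45] F [ 1.19 -1.08 -0.13] gap 0.0005189365374768083
rotvec to aligned [ 0.01 -0.    0.01]
```

View pics/scene10.png

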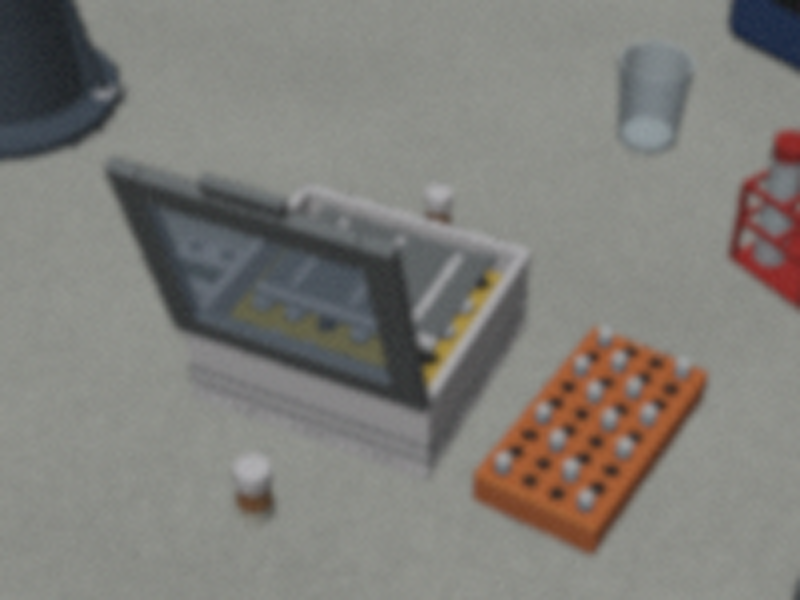

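View pics/top10.png

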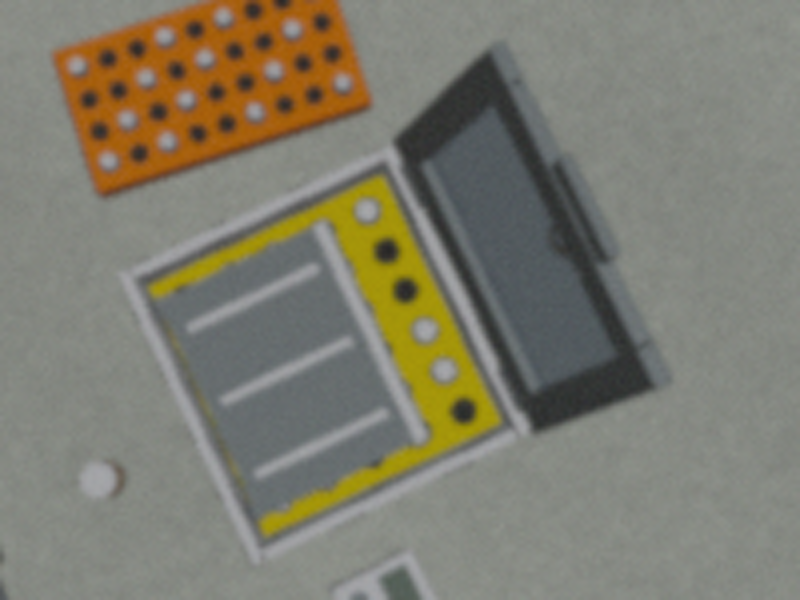

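The flap looks flat in both views and nothing else has moved. I'll check its angle by projecting the flap's free-edge corners.

```bash
python3 - <<'E'
from fit import *
np.set_printoptions(precision=1,suppress=True)
p=np.load("p.npy");a=cams.get_image("scene");b=cams.get_image("top")
for d in(0,3,6,12):
    t=np.radians(d)
    print(d,[((px(cpt(p,flap(t,118,y,2.5)),b)-[220,150])*4) for y in(-75,75)],((px(cpt(p,flap(t,118,75,2.5)),a)-[220,120])*4))
A=cams.landmark_of(a,"flap_edge");B=cams.landmark_of(b,"flap_edge");print(A[:1],B[:1])
if A and B:print(tri(A[0]["xy"],a,B[0]["xy"],b))
for n in("cover_hinge","flap_hinge","cover_edge"):
  A=cams.landmark_of(a,n);B=cams.landmark_of(b,n)
  if A and B:print(n,tri(A[0]["xy"],a,B[0]["xy"],b))
cv2.imwrite("pics/s11.png",cv2.resize(a["pixels"][155:225,280:360],None,fx=9,fy=8,interpolation=cv2.INTER_CUBIC))
E
python3 st.py
```

```text
0 [array([427.5, 435.4]), array([323.8, 218.5])] [430.8 343.8]
3 [array([427.3, 435.6]), array([323.1, 217.7])] [431.1 337.3]
6 [array([426.7, 436.1]), array([322. , 217.1])] [431.7 330.5]
12 [array([424. , 437.7]), array([318.3, 216.6])] [433.3 316.2]
[] [{'xy': [315.0, 231.6], 'confidence': 0.83}]
cover_hinge (array([ 0.5, -0.1,  0.1]), np.float64(0.010773346874451719))
flap_hinge (array([0.5, 0.1, 0.1]), np.float64(0.003410262885482657))
cover_edge (array([ 0.6, -0.1,  0.3]), np.float64(0.0038996537188772397))
t 8.85 TCP cooler mm [-214.97   -1.04  220.61] rot [179.63  -0.02 114.27] F [0.06 0.5  0.05] gap 0.00045721670403282567
rotvec to aligned [ 0.01 -0.    0.  ]
```

View pics/s11.png

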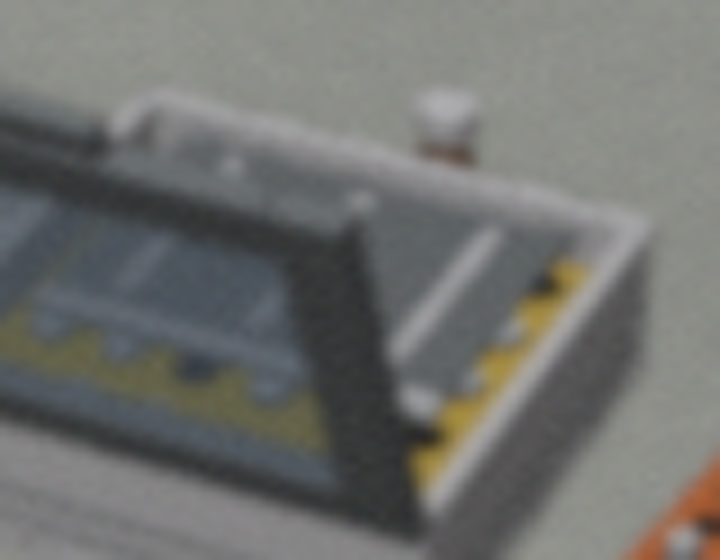

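The flap matches 0–3° within the fit bias, and the hard 28 N reaction came at its stop, so it is flat. The closed fingertips sit about 25 mm above the reported TCP. Next I'll go up and over to the back of the cover.

```bash
python3 -m handwheel '0 0 0 -5 0 0 0; 0 -5 0 -9 0 0 0; 0 -11 0 -9 0 0 0; 0 -17 0 -9 0 0 0; 0 -23 0 -9 0 0 0'; python3 st.py 225 0 300 225 0 230
```

```text
t: 9.48
position: [0.5088, 0.0092, 0.3108]
tool_rot: [179.6, -0.0, 114.2]
wrist_force: [0.4, 0.7, 0.5]
finger_gap: 0.0004
t 9.475 TCP cooler mm [ 17.29  -1.08 310.77] rot [179.58  -0.01 114.23] F [0.41 0.68 0.47] gap 0.0003939016606097919
rotvec to aligned [ 0.01 -0.    0.  ]
[225.0, 0.0, 300.0] -> tool cm [-20.77   0.04   1.07]
[225.0, 0.0, 230.0] -> tool cm [-20.77  -0.01   8.07]
```

```bash
python3 -m handwheel '0 -5.5 0 0 0 0 0; 0 -11 0 0 0 0 0; 0 -16.5 0 0 0 0 0; 0 -20.8 0 0.5 0 0 0; 0 -20.8 0 4 0 0 0'; python3 st.py 225 0 230;python3 - <<'E'
from fit import *
for n in("scene","top"):
    i=cams.get_image(n);u,v=(180,70) if n=="scene" else (220,150)
    cv2.imwrite(f"pics/{n}12.png",cv2.resize(i["pixels"][v:v+150,u:u+200],None,fx=4,fy=4,interpolation=cv2.INTER_CUBIC))
E
```

```text
t: 10.1
position: [0.5973, -0.1856, 0.272]
tool_rot: [179.3, 0.4, 114.0]
wrist_force: [0.1, 0.0, -0.7]
finger_gap: 0.0004
t 10.1 TCP cooler mm [231.19   0.22 271.96] rot [179.35   0.35 113.97] F [ 0.14  0.01 -0.74] gap 0.00039907729243840977
rotvec to aligned [ 0.01  0.01 -0.  ]
[225.0, 0.0, 230.0] -> tool cm [ 0.64 -0.07  4.19]
```

View pics/scene12.png

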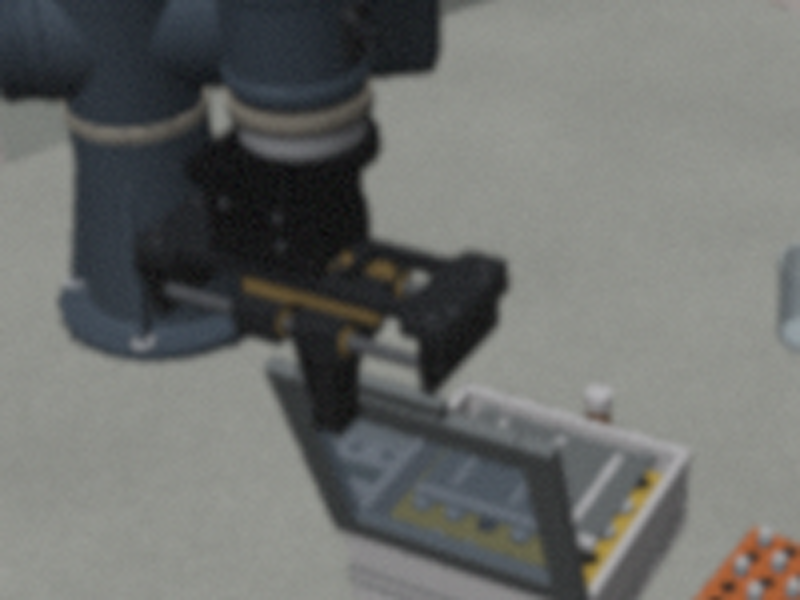

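View pics/top12.png

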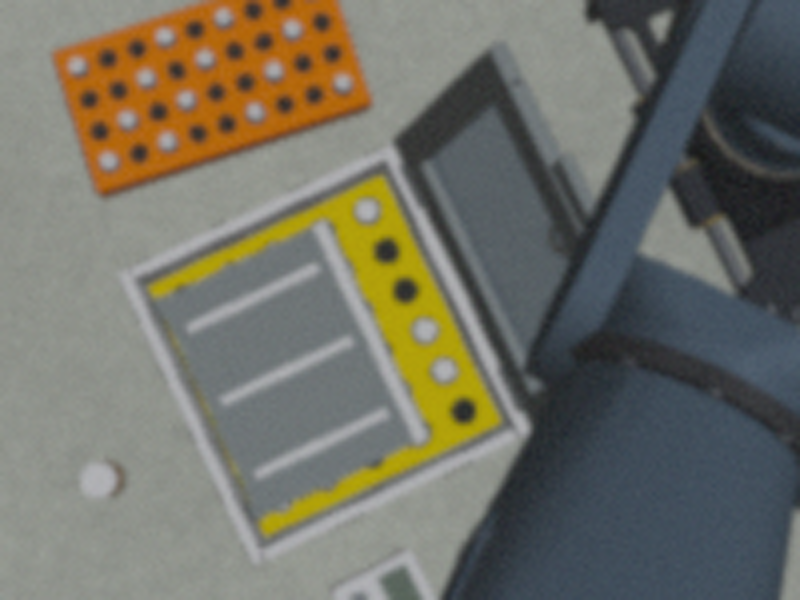

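```bash
python3 -m handwheel '0 0.6 0 4.2 0.01 0.01 0; 0 2 0 4.2 0.01 0.01 0; 0 4 0 4.2 0.01 0.01 0; 0 6 0 4.2 0.01 0.01 0; 0 8 0 4.2 0.01 0.01 0'; python3 st.py 225 0 230
```

```text
t: 10.82
position: [0.5598, -0.1064, 0.2272]
tool_rot: [-179.7, -0.8, 114.1]
wrist_force: [1.3, -2.0, 1.7]
finger_gap: 0.0008
t 10.825 TCP cooler mm [143.59  -1.7  227.2 ] rot [-179.69   -0.78  114.14] F [ 1.29 -1.98  1.72] gap 0.0007905932361814839
rotvec to aligned [-0.01 -0.01  0.  ]
[225.0, 0.0, 230.0] -> tool cm [-8.14  0.16 -0.39]
```

```bash
python3 -m handwheel '0 1.5 0 0.3 -0.01 -0.01 0; 0 3 0 0.5 -0.01 -0.01 0; 0 5 0 0.6 -0.01 -0.01 0; 0 7 0 0.9 -0.01 -0.01 0; 0 8.5 0 1.3 -0.01 -0.01 0'; python3 st.py 32 0 206 -4 0 182 -32 0 150 -52 0 111;python3 - <<'E'
from fit import *
i=cams.get_image("scene");u,v=(180,70)
cv2.imwrite(f"pics/s13.png",cv2.resize(i["pixels"][v:v+150,u:u+200],None,fx=4,fy=4,interpolation=cv2.INTER_CUBIC))
E
```

```text
t: 11.45
position: [0.5241, -0.0271, 0.2149]
tool_rot: [179.7, -0.2, 114.2]
wrist_force: [1.7, -1.1, 0.2]
finger_gap: 0.0005
t 11.45 TCP cooler mm [ 56.73  -1.93 214.89] rot [179.75  -0.25 114.16] F [ 1.74 -1.11  0.15] gap 0.000539816802239753
rotvec to aligned [ 0. -0.  0.]
[32.0, 0.0, 206.0] -> tool cm [2.47 0.19 0.9 ]
[-4.0, 0.0, 182.0] -> tool cm [6.06 0.19 3.32]
[-32.0, 0.0, 150.0] -> tool cm [8.84 0.18 6.53]
[-52.0, 0.0, 111.0] -> tool cm [10.83  0.17 10.44]
```

View pics/s13.png

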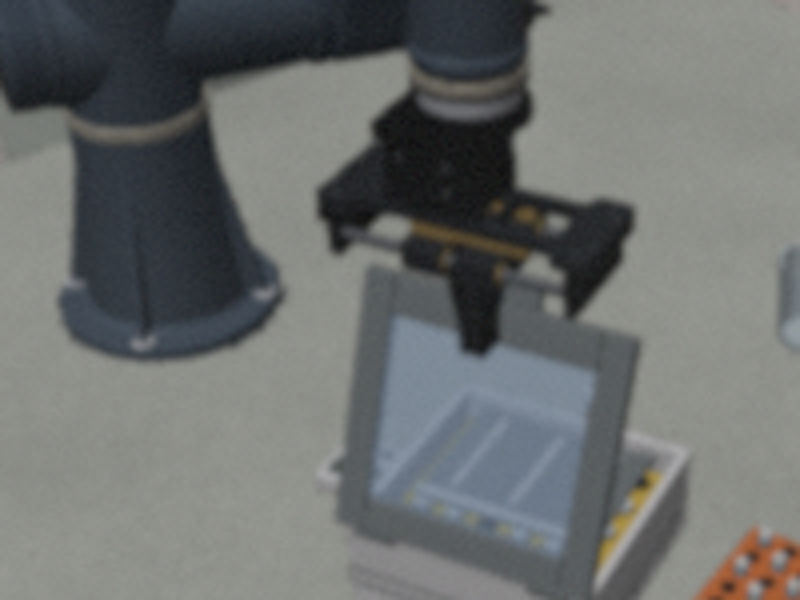

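The cover is now past upright, at about 70°, with the fingertip on its window top near (478,350). I'll continue the arc.

```bash
python3 -m handwheel '0 2.5 0.2 0.9 0 0 0; 0 4.3 0.2 2 0 0 0; 0 6 0.2 3.3 0 0 0; 0 7.5 0.2 4.8 0 0 0; 0 8.8 0.2 6.5 0 0 0'; python3 st.py -52 0 111 -59 0 83 -60 0 69
```

```text
t: 12.12
position: [0.4875, 0.0569, 0.1491]
tool_rot: [179.9, -0.4, 114.2]
wrist_force: [1.3, 0.2, 0.0]
finger_gap: 0.0006
t 12.125 TCP cooler mm [-34.94  -1.14 149.06] rot [179.9   -0.44 114.23] F [1.26 0.22 0.03] gap 0.0006296649362398151
rotvec to aligned [ 0.   -0.01  0.  ]
[-52.0, 0.0, 111.0] -> tool cm [1.68 0.11 3.82]
[-59.0, 0.0, 83.0] -> tool cm [2.35 0.11 6.62]
[-60.0, 0.0, 69.0] -> tool cm [2.44 0.11 8.03]
```

```bash
python3 -m handwheel '0 1 0.1 2 0 -0.01 0; 0 1.7 0.1 3.8 0 -0.01 0; 0 2.1 0.1 5.3 0 -0.01 0; 0 2.3 0.1 6.6 0 -0.01 0; 0 2.4 0.1 7.2 0 -0.01 0'; python3 st.py  -60 0 69;python3 - <<'E'
from fit import *
i=cams.get_image("scene");u,v=(200,90)
cv2.imwrite(f"pics/s14.png",cv2.resize(i["pixels"][v:v+150,u:u+200],None,fx=4,fy=4,interpolation=cv2.INTER_CUBIC))
E
```

```text
t: 12.75
position: [0.4774, 0.08, 0.0762]
tool_rot: [-180.0, 0.1, 114.2]
wrist_force: [0.1, 0.2, 0.7]
finger_gap: 0.0005
t 12.75 TCP cooler mm [-60.21  -0.94  76.24] rot [-179.98    0.06  114.23] F [0.08 0.19 0.75] gap 0.00046458147691966656
rotvec to aligned [-0.  0.  0.]
[-60.0, 0.0, 69.0] -> tool cm [-0.02  0.09  0.72]
```

View pics/s14.png

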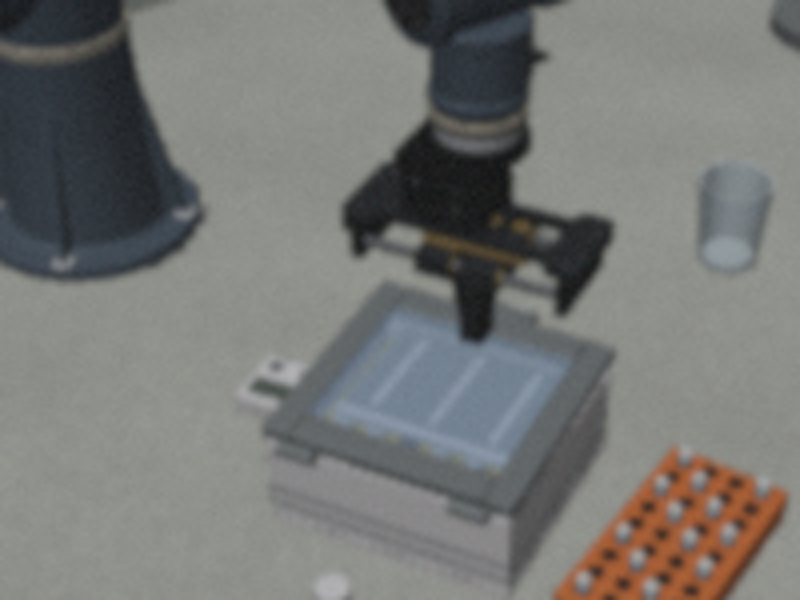

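The cover is almost shut. I'll press it home in small steps.

```bash
python3 -m handwheel '0 0 0 0.3 0 0 0; 0 0 0 0.6 0 0 0; 0 0 0 0.8 0 0 0; 0 0 0 0.8 0 0 0'; python3 st.py
```

```text
t: 13.3
position: [0.4776, 0.0799, 0.069]
tool_rot: [180.0, 0.1, 114.2]
wrist_force: [-1.1, 0.5, 8.0]
finger_gap: 0.0003
t 13.3 TCP cooler mm [-59.97  -0.78  69.02] rot [179.98   0.08 114.22] F [-1.07  0.54  8.04] gap 0.00026808000050392077
rotvec to aligned [0. 0. 0.]
```

```bash
python3 -m handwheel '0 0 0 0.2 0 0 0; 0 0 0 0.2 0 0 0'; python3 st.py
```

```text
t: 13.55
position: [0.4777, 0.0799, 0.0689]
tool_rot: [179.9, 0.1, 114.2]
wrist_force: [-2.7, 1.5, 16.1]
finger_gap: 0.0005
t 13.55 TCP cooler mm [-59.94  -0.69  68.88] rot [179.93   0.11 114.22] F [-2.75  1.53 16.1 ] gap 0.0005276664351822686
rotvec to aligned [0. 0. 0.]
```

Force rose to 16 N with no further motion, at the height expected for shut. I'll retreat and check.

```bash
python3 -m handwheel '0 0 0 -1 0 0 0; 0 0 0 -5 0 0 0; 0 4 0 -9 0 0 0; 0 9 0 -12 0 0 0; 0 14 0 -13 0 0 0'; python3 -m handwheel '0 5 0 -1 0 0 0; 0 9 0 -1 0 0 0; 0 9 0 -1 0 0 0';python3 - <<'E'
from fit import *
np.set_printoptions(precision=1,suppress=True)
p=np.load("p.npy")
I={}
for n in("scene","top"):
    i=I[n]=cams.get_image(n);u,v=(220,120) if n=="scene" else (220,150)
    cv2.imwrite(f"pics/{n}15.png",cv2.resize(i["pixels"][v:v+150,u:u+200],None,fx=4,fy=4,interpolation=cv2.INTER_CUBIC))
    cv2.imwrite(f"pics/{n}full.png",i["pixels"])
for d in(0,3,6):
    t=np.radians(d)
    print(d,"scene",[(px(cpt(p,cover(t,192,y,12)),I["scene"])-[220,120])*4 for y in(-102,102)],"top",[(px(cpt(p,cover(t,192,y,12)),I["top"])-[220,150])*4 for y in(-102,102)])
A=cams.landmark_of(I["scene"],"cover_edge");B=cams.landmark_of(I["top"],"cover_edge")
if A and B:print(np.array(tri(A[0]["xy"],I["scene"],B[0]["xy"],I["top"])[0])*1000)
E
```

```text
t: 14.18
position: [0.421, 0.209, 0.2011]
tool_rot: [179.6, 0.2, 114.2]
wrist_force: [0.3, 0.6, -0.6]
finger_gap: 0.0002
t: 14.55
position: [0.3829, 0.293, 0.2113]
tool_rot: [179.6, 0.2, 114.4]
wrist_force: [0.8, -0.7, 0.4]
finger_gap: 0.0007
0 scene [array([303.4, 161.7]), array([535.7, 230.1])] top [array([247.3, 572.1]), array([106.4, 269.9])]
3 scene [array([302.5, 152.2]), array([536.1, 220.6])] top [array([247.6, 572.6]), array([105.6, 268. ])]
6 scene [array([301.3, 143. ]), array([536.3, 211.3])] top [array([248.7, 572.7]), array([105.6, 265.7])]
[461.9 116.6  95.4]
```

View pics/scene15.png

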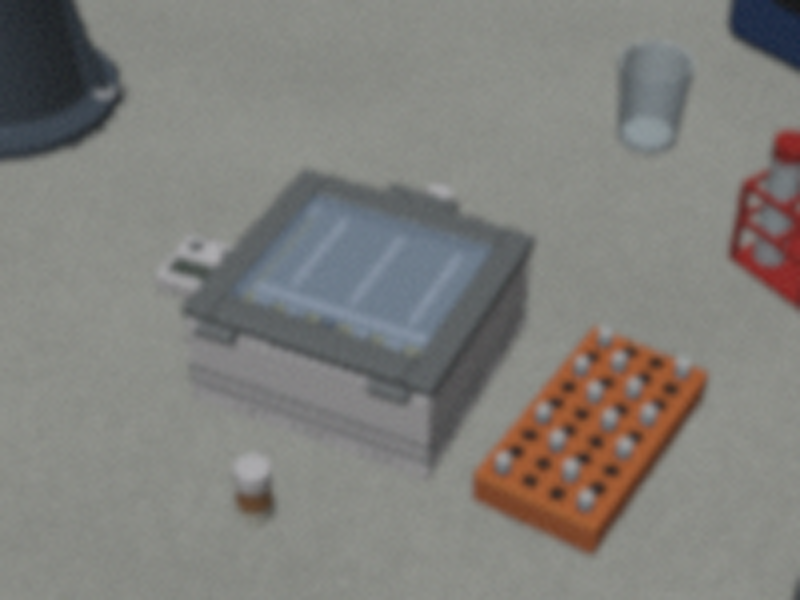

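View pics/topfull.png

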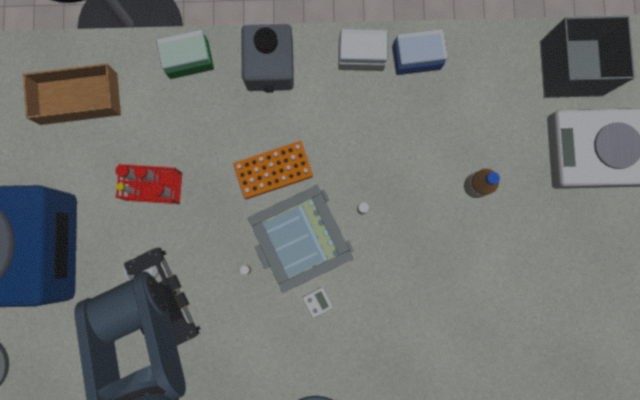

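The cover corners in the scene view, (305,170) and (533,236), match the shut position. The flap lies flat under the window. The vials, racks and timer are where they stood, and the arm is clear.

```bash
python3 -c "
from cell import workorder;print(workorder.sign_off())"
```

```text
the job is handed in; nothing more can be done
None
```

The flap is flat over the tubes and the cover is fully shut on top of it, done in that order. I handed the job in at about 15 s.

**Flap:** It took two pushes. On the first, the closed fingertips slid over the flap's free edge and pressed on it with up to about 50 N at the wrist. I backed off, came in lower, and folded it down to its stop, where the fingertips met a hard 28 N reaction. The pictures put it at 0–3°, which is within the error of my fit.

**Cover:** I pushed it over from behind with 1–3 N. It then took 16 N at its stop with no further movement. Two-view measurement put its edge at 95 mm, against 88 mm expected when shut. The corner pixels agree with fully shut and none suggest it is open.

**Surroundings:** In the last pictures, the vials, racks, timer, beaker and reagent bottle look unmoved, and the arm is clear of everything.

**Disagreements:**
- **Fingertip height:** the closed fingertips touched about 25 mm higher than the reported TCP, and looked about 16 mm higher in the pictures. This is why the first push slipped.
- **Cooler fit:** my fit of the cooler's position was off by 2–4 pixels at some corners, roughly 5–10 mm.

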